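# Clamp a strip with the inner fine-feed knob

## Robot

A 7-joint arm with a two-finger parallel gripper is mounted at the origin on the work surface; the furniture and walls round the work are solid. World frame = base frame: x ahead of the robot, y to its left, z up, the work surface at z = 0. Lengths are in m, angles in rad, forces in N, time in s.
With the tool pointing down it reaches from about 0.425 to 0.875 m from the base axis. Payload 4.7 kg.
Tool frame: the origin (TCP) lies at the very end of the fingers, on their centre line; the grasp point (between the pads) lies 19 mm behind it; z points along the fingers, y is the line along which they close (so a half turn about z gives the same grasp; the last joint's range is limited). The gripper opens to 87 mm and grips with 3 to 60 N. Pads are 19 mm wide; open, the fingers measure 117 mm over their backs; the gripper's body (75 mm by 190 mm) begins 51 mm behind the grasp point.
Start: joints at [1.197, 0.321, -0.07, 1.45, 0.023, 1.371, -0.057], TCP at [0.246, -0.602, 0.185] pointing down, gripper open.
Joint ranges: [-2.86, 2.86], [-0.3, 2.09], [-1.38, 1.24], [0.06, 2.45], [-1.56, 4.7], [0.09, 2.05], [-2.69, 2.69]. Speed limits (rad/s): [2.57, 2.57, 3.14, 3.14, 3.14, 3.14, 3.14].

## Interface

Orientations are given as a rotation vector (axis times angle).
In Python, from bench import ctrl gives the robot as it stands.
- The arm moves only by the shell command python3 -m jog 'ROWS' [FORCE]. ROWS is JSON, a list that holds one entry, the list of rows, each a list of 7 numbers: the shift along the tool's x, y, z in mm, then the turn, a rotation vector about the tool's x, y, z in degrees, then the finger opening in mm, from 0 to 87. A call has 1 to 10 rows; each row is the pose to reach, as a shift and turn from the pose commanded when the call began, along the tool's axes at that moment; what a row does not reach only later rows make up. A row lasts 1/10 s, in which the tool goes at most 50 mm and 8.59 degrees, less where a joint would pass 70% of its speed; a pose out of reach is approached as far as the arm can. A call with a gripper value outside its range is refused whole. The fingers move at their own pace and stop on an object; FORCE is the grip in N (left out, the last holds). Time passes only in rows, so rows that repeat a pose let the fingers close. It gives the time, the measured TCP pose, the force, the opening and the grip force at its end, in the units of the state.
- ctrl.get_state(): the state, without advancing time (a new reading comes with each control period).
- ctrl.get_image(name): name is "scene" or "side" or "wrist"; returns a dict with "image" (400x640x3 uint8, red, green, blue), "depth" (400x640 float32, m along the optical axis (not along the pixel's ray), 0 where there is no reading), "fov_y" (degrees; the focal length in pixels is half the picture's height over the tangent of half this angle, whatever the lens; pixels are square), "cx", "cy" (the principal point, pixels), "rvec" (rotation vector, rad) and "tvec" (3), from world to camera coordinates, as OpenCV has them. Camera axes: x right, y down, z forward; pixel columns grow to the right and rows downward; lengths in m; the calibration is good to about 2 mm. A picture is of the moment at which its call begins.
- ctrl.close_job(): hands the job in; it is judged then, once.
The state is a dict: "time": time; "joint_positions": joint angles; "qd": joint speeds; "joint_torque": joint torques, N m; "position": TCP position; "tool_rot": TCP orientation; "ft_force": force on the tool from outside, world axes, zero at the start; "torque": the same for the moment, N m; "grip_width": opening from 0.0 (shut) to 1.0 (fully open); "grip_force": force on a finger pad.
Only numpy, scipy, OpenCV 4.12 (cv2) and the standard library are available. Lean on these libraries where they do the work, as an engineer would, in place of code of your own. Each camera call takes 0.05 s, during which the arm holds its last target. There are 200 camera calls.

## Task

Lay the small reddish-brown wooden strip flat on the bench between the open jaws of the blue bench clamp, with one end well in between the jaws, and let it go. Then turn the red inner knob clockwise until the orange sprung pad holds the strip snugly with a gentle push of about 11 N (never more than 25 N), without shifting the black outer ring round the knob. Let go of the knob, and leave the hand plane, the tape measure and the sanding block where they are.

Things in the scene. Friction and masses are not known exactly. Their poses are not given: they have to be found in the camera images.
- offcut_strip: Reddish-brown hardwood strip, 22 wide (its x) x 160 long (its y) x 14 high, 26 g, lying flat; origin at the centre of its underside. Either end may go into the clamp. Pick it up across its 22 mm width.
- vise: Blue low bench clamp, fixed. Origin at bench height, mid-face of the fixed steel jaw; z up; +x into the throat (the mouth looks to -x); +y from the fixed jaw to the sliding jaw and knobs. Fixed jaw: x -20..20, 24 high, face at y = 0; blue behind it to y -36. Housing: x -33..69, y 66..130, 34 high; knob axis at x 0, y 98. The strip lies along x on the bare bench, against y = 0.
- throat_end (a point): Middle of the blue cross-bar's face that closes the throat: x 45, y 11 mm in the frame of vise, at bench height; the bar is 18 high.
- sliding_jaw: Steel ram, axes as vise, carrying an orange pad (36 along x, z 2..18 mm) on a screw. Pad face: y of vise = 48 mm - 10 mm per rad of knob turn - 0 to 13 mm of screw left out, different each time and not measured; 8 to 26 mm wider than the strip at the start. A spring behind the pad gives 4 N per mm (9 mm travel); its push should end at 6 to 16 N, best 11.
- inner_knob: Red inner knob, the fine feed: a bar grip 34 long x 11 wide, z 52..76 mm above the bench, on a disc 32 across (z 48..52). Origin on the knob axis at bench height; x along the bar. Its turn = angle clockwise (from above, tightening) from +x of vise to its +x: 0 to 0.5 rad at the start, the limit is 3.4. Grip across the bar, fingertips at z 54 or higher, clear of the ring.
- knob_top (a point): Centre of the top face of the red knob's bar, on the axis, 76 mm above the bench. How the knob feels: friction of 0.20 N m, which at rest may act either way (it stays where left); once the pad bears on the strip, 0.010 N m more for each newton of push, that is 0.4 N m more per rad. The pad meets the strip at a turn of 1.3 to 2.6 rad.
- outer_ring (a joint): Angle of the black outer ring, rad, growing clockwise seen from above; its start setting varies and must stay. It turns very easily (0.015 N m), independently of the inner knob.
- ring_mark (a point): White mark on top of the black outer ring (ring 58 across, z 34..48 above the bench), 26 mm from the knob axis.
- block_plane: small hand plane, blue and black, 48 x 170 x 59 mm; not part of the job, leave it. Origin at the centre of its underside.
- tape_measure: yellow pocket tape, 33 x 94 x 63 mm; not part of the job, leave it. Origin at the centre of its underside.
- sanding_block: cork and red sanding block, 66 x 110 x 32 mm; not part of the job, leave it. Origin at the centre of its underside.

How it is judged:
On the way, in this order (a step that is already met when the one before it is completed fails the run):
1. the strip lies flat between the open jaws, one end well in, let go and not yet clamped (x of offcut_strip in the frame of vise between -0.07 and -0.028 m and angle between the y axis of offcut_strip and the x axis of vise, either way round below 0.2 rad and height (world z) of offcut_strip below 0.005 m and angle between offcut_strip's own z axis and vertical below 0.1 rad and y of offcut_strip in the frame of vise between 0.006 and 0.04 m and contact force between the fingers and offcut_strip below 0.1 N and contact force between sliding_jaw and offcut_strip below 2 N), for 0.2 s.
2. the red inner knob, in the gripper, has been turned until the pad presses on the strip (contact force between sliding_jaw and offcut_strip above 5 N and contact force between the fingers and inner_knob above 0.5 N), for 0.1 s.
At the end, for the whole second after the job is handed in: The strip lies flat and at rest against the fixed jaw, along the jaws within 0.2 rad, its inner end 10 to 52 mm past the middle of the jaws (the cross-bar stops it at 45), clamped with 6 to 16 N between pad and strip; the outer ring's mark is within 3.5 mm (0.13 rad) of its start (x of offcut_strip in the frame of vise between -0.07 and -0.028 m and angle between the y axis of offcut_strip and the x axis of vise, either way round below 0.2 rad and height (world z) of offcut_strip below 0.005 m and angle between offcut_strip's own z axis and vertical below 0.1 rad and y of offcut_strip in the frame of vise between 0.007 and 0.015 m and contact force between sliding_jaw and offcut_strip between 6 and 16 N and distance of ring_mark from where it was at the start of the episode below 0.0035 m and linear speed of offcut_strip below 0.01 m/s); the robot touches nothing.
It fails at once if the pad pressed the strip with more than 25 N (contact force between sliding_jaw and offcut_strip above 25 N).
It fails at once if the outer ring was shifted (its mark moved more than 4 mm) (distance of ring_mark from where it was at the start of the episode above 0.004 m).
It fails at once if another thing on the bench was moved more than 30 mm (distance of any of block_plane, tape_measure, sanding_block from where it was at the start of the episode above 0.03 m).
It also fails if it takes over 72 s, if anything falls off the work surface, if the arm or the gripper's body presses on something with over 40 N, if the wrist force passes 120 N, or if a joint passes its speed limit or range.

## Working session

There is one attempt and no reset: what is moved stays moved. The work goes in short steps, Python scripts to look and compute and a shell command to move; the robot and the scene stay as the last step left them, time stands still between calls to the robot, and variables do not carry over. Pictures are saved under pics/ and viewed, at most 10 in all, crops included, and the job is handed in when it is done.

```bash
mkdir -p pics
cat > h.py <<'E'
import numpy as np, cv2
from bench import ctrl
from scipy.spatial.transform import Rotation as R
def grab(n):
    d=ctrl.get_image(n); im=d["image"]; h=im.shape[0]
    f=h/2/np.tan(np.radians(d["fov_y"])/2)
    Rm=cv2.Rodrigues(np.array(d["rvec"],float))[0]; t=np.array(d["tvec"],float).ravel()
    v,u=np.mgrid[:h,:im.shape[1]]; z=d["depth"]
    c=np.stack([(u-d["cx"])/f*z,(v-d["cy"])/f*z,z],-1)
    P=(c-t)@Rm; P[z<=0]=np.nan
    return im,P
E
python3 - <<'E'
from h import *
s=ctrl.get_state(); print(s)
ims=[]
for n in("scene","side","wrist"):
    im,P=grab(n); np.savez("/tmp/"+n,im=im,P=P)
    cv2.imwrite(f"pics/{n}0.png",im[...,::-1])
E
```

```text
{'time': 0.0, 'joint_positions': array([ 1.19706112,  0.32184789, -0.07009337,  1.45163561,  0.02261383,
        1.37077822, -0.05692247]), 'qd': array([-0.0007151 , -0.00090728,  0.00117579,  0.00020376,  0.00112522,
        0.00168621,  0.00123035]), 'joint_torque': array([ 3.34834249e-04, -4.91296685e+01, -4.03844845e-01, -3.12524772e+01,
       -6.40834705e-02,  4.39641159e-02,  2.03460058e-04]), 'position': array([ 0.24554437, -0.60118828,  0.18376524]), 'tool_rot': array([-3.08091464e+00, -6.05075820e-01,  7.31483800e-04]), 'ft_force': array([-0.68141119, -0.07521272,  0.65992065]), 'torque': array([ 0.05155778, -0.07445845,  0.00595779]), 'grip_force': 0.0, 'grip_width': 0.999824944875717}
```

View pics/scene0.png

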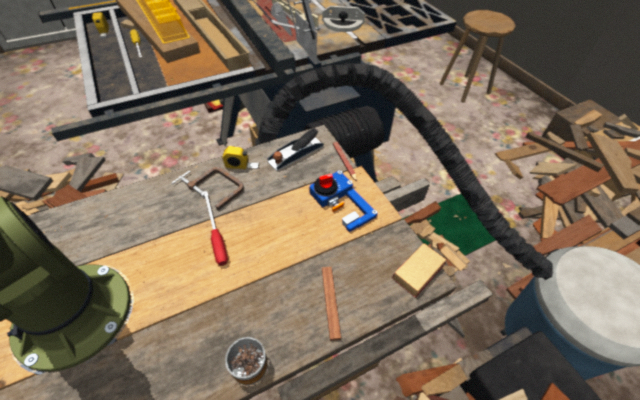

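View pics/side0.png

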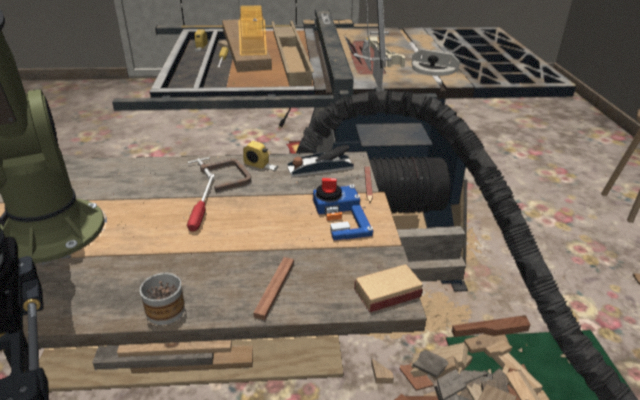

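Scene: the strip lies at px (332,303), the clamp at (345,200) and the red knob at (325,182). In side view the strip is at (275,287), the clamp at (345,212) and the knob at (330,187). Next I'll measure these.

```bash
cat > m.py <<'E'
from h import *
def rect(p):
    (c,wh,a)=cv2.minAreaRect((p[:,:2]*1000).astype(np.float32)); return np.round(c,1),np.round(wh,1),round(a,1)
for n in("scene","side"):
    d=np.load(f"/tmp/{n}.npz"); im,P=d["im"],d["P"]
    hsv=cv2.cvtColor(im,cv2.COLOR_RGB2HSV).astype(int); H,S,V=[hsv[...,i] for i in range(3)]
    x,y,z=[P[...,i] for i in range(3)]
    print(n)
    lim={"scene":(slice(165,240),slice(300,385)),"side":(slice(170,245),slice(305,380))}[n]
    m0=np.zeros(H.shape,bool); m0[lim]=1
    blue=m0&(H>100)&(H<125)&(S>150)&(V>60)
    print(" table z",np.nanmedian(z[290:300,200:230]))
    for nm,a,b in(("bar18",.014,.022),("fix24",.020,.028),("hous34",.030,.037)):
        q=P[blue&(z>a)&(z<b)]
        if len(q)>5: print(" blue",nm,len(q),rect(q),np.round(np.median(q,0)*1000,1), "\n   box",cv2.boxPoints(cv2.minAreaRect((q[:,:2]*1000).astype(np.float32))).round(0).tolist())
    red=m0&((H<6)|(H>174))&(S>170)&(V>70)
    q=P[red&(z>.070)&(z<.082)]; print(" redtop",len(q),rect(q),np.round(np.median(q,0)*1000,1))
    q=P[m0&(H>8)&(H<18)&(S>190)&(z>.003)&(z<.03)]
    if len(q)>3: print(" orange",len(q),np.round(q.mean(0)*1000,1),rect(q))
    lim={"scene":(slice(260,345),slice(315,350)),"side":(slice(250,322),slice(250,300))}[n]
    m1=np.zeros(H.shape,bool); m1[lim]=1
    q=P[m1&(z>.0095)&(z<.02)]; print(" strip",len(q),rect(q),np.round(np.median(q,0)*1000,1))
    sl={"scene":(165,245,300,390),"side":(170,250,300,390)}[n]
    c=im[sl[0]:sl[1],sl[2]:sl[3]]; np.save(f"/tmp/c{n}",c)
a,b=np.load("/tmp/cscene.npy"),np.load("/tmp/cside.npy")
cv2.imwrite("pics/crop0.png",cv2.resize(np.hstack([a,b]),None,fx=4.4,fy=4.4,interpolation=cv2.INTER_CUBIC)[...,::-1])
E
python3 m.py
```

```text
scene
 table z 0.0006872120255541521
 blue bar18 432 (array([640.3,   8. ]), array([ 95.6, 158.6]), 10.9) [673.7 -32.   18.6] 
   box [[578.0, 77.0], [608.0, -79.0], [702.0, -61.0], [672.0, 95.0]]
 blue fix24 133 (array([638.5,   7.8]), array([ 96.4, 149.9]), 8.5) [661.7  26.5  21.1] 
   box [[580.0, 75.0], [602.0, -73.0], [697.0, -59.0], [675.0, 89.0]]
 blue hous34 268 (array([632. ,  62.4]), array([97.1, 63.4]), 8.3) [655.8  50.9  34.6] 
   box [[579.0, 87.0], [589.0, 24.0], [685.0, 38.0], [675.0, 101.0]]
 redtop 50 (array([613.6,  59.9]), array([10.7, 29. ]), 84.8) [612.5  58.6  76.2]
 orange 40 [621.1   3.7  13.6] (array([622.7,   4.1]), array([33.2,  5.7]), 0.7)
 strip 767 (array([ 491.2, -211.9]), array([160.2,  22.2]), 69.5) [ 487.9 -220.    14.9]
side
 table z 0.0014004956370085306
 blue bar18 445 (array([643.4, -18.6]), array([ 97.3, 111.7]), 8.2) [673.4 -35.6  18.7] 
   box [[587.0, 30.0], [603.0, -81.0], [700.0, -67.0], [684.0, 44.0]]
 blue fix24 151 (array([641.2,  -6.2]), array([ 96.6, 129. ]), 8.7) [663.9  25.1  21.5] 
   box [[584.0, 50.0], [603.0, -77.0], [699.0, -63.0], [679.0, 65.0]]
 blue hous34 218 (array([632. ,  57.8]), array([97.7, 60.3]), 7.3) [657.9  40.6  34.4] 
   box [[580.0, 81.0], [587.0, 22.0], [684.0, 34.0], [677.0, 94.0]]
 redtop 47 (array([616. ,  57.5]), array([12.2, 27.6]), 78.7) [613.5  55.1  74.7]
 strip 765 (array([ 490.4, -213.5]), array([162.7,  24. ]), 69.3) [ 487.8 -223.9   15.2]
```

```bash
ls -la pics
```

```text
total 1600
drwxr-xr-x 2 agent agent   4096 Dec  3 06:23 .
drwxr-xr-x 3 agent agent   4096 Dec  3 06:23 ..
-rw-r--r-- 1 agent agent 322914 Dec  3 06:23 crop0.png
-rw-r--r-- 1 agent agent 468750 Dec  3 06:22 scene0.png
-rw-r--r-- 1 agent agent 434573 Dec  3 06:22 side0.png
-rw-r--r-- 1 agent agent 396477 Dec  3 06:22 wrist0.png
```

View pics/crop0.png

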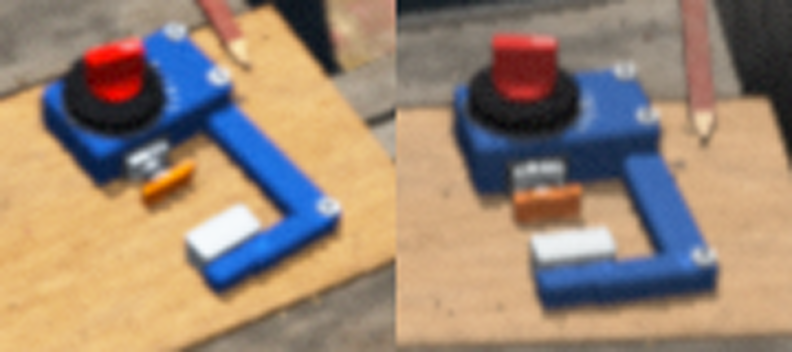

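The crop shows the clamp mouth facing the robot (−x), the white fixed jaw at the bottom, the orange pad opposite it and the red bar on its ring. Housing and knob agree with vise yaw ≈8° and knob axis ≈(0.614, 0.058). I'll take a close wrist view of the clamp before fetching the strip.

```bash
cat >> h.py <<'E'
def go(x,y,z,yaw):
    """row for TCP at mm, tool y at yaw deg (world), pointing down"""
    s=ctrl.get_state(); p=np.array(s["position"])*1000; R0=R.from_rotvec(s["tool_rot"])
    a=np.radians(yaw); ty=np.array([np.cos(a),np.sin(a),0]); tz=np.array([0,0,-1.]); tx=np.cross(ty,tz)
    R1=R.from_matrix(np.stack([tx,ty,tz],1))
    print("row",np.round(R0.inv().apply(np.array([x,y,z])-p),1),np.round((R0.inv()*R1).as_rotvec(degrees=True),2),"TCP",p.round(1),"j7",s["joint_positions"][6].round(2), "t",round(s["time"],2))
E
python3 - <<'E'
from h import *
d=ctrl.get_image("wrist"); Rm=cv2.Rodrigues(np.array(d["rvec"],float))[0]; c=-Rm.T@np.array(d["tvec"]).ravel()
s=ctrl.get_state(); R0=R.from_rotvec(s["tool_rot"])
print("cam in tool mm",R0.inv().apply(c-s["position"])*1000,"axis in tool",R0.inv().apply(Rm[2]),d["fov_y"])
go(590,20,260,8-90); go(560,0,260,98)
E
```

```text
cam in tool mm [  84.20856979   -0.93731854 -198.4046173 ] axis in tool [-3.06063479e-01  1.14988188e-04  9.52011100e-01] 58.85677004847082
row [ 553.8 -445.1  -75.3] [-7.000e-02  1.000e-02  1.422e+01] TCP [ 245.6 -601.4  184.2] j7 -0.06 t 0.2
row [ 518.5 -438.   -75.3] [-2.0000e-02 -1.0000e-01 -1.6578e+02] TCP [ 245.6 -601.4  184.2] j7 -0.06 t 0.2
```

```bash
python3 -c "
from h import *
go(665,12,150,-82)"
```

```text
row [ 620.2 -409.2   34.6] [-7.000e-02  1.000e-02  1.422e+01] TCP [ 245.6 -601.4  184.2] j7 -0.06 t 0.2
```

```bash
python3 -m jog '[[[10,-7,0,0,0,1,87],[35,-23,2,0,0,2,87],[70,-46,4,0,0,3,87],[110,-73,6,0,0,4,87],[150,-99,8,0,0,5,87],[190,-125,10,0,0,6,87],[230,-152,12,0,0,7,87],[270,-178,14,0,0,8,87],[305,-200,16,0,0,9,87],[320,-210,17,0,0,10,87]]]'
python3 -m jog '[[[20,-13,0,0,0,1,87],[55,-36,2,0,0,2,87],[95,-63,5,0,0,3,87],[135,-89,8,0,0,4,87],[175,-116,10,0,0,4,87],[215,-142,12,0,0,4,87],[255,-168,14,0,0,4,87],[285,-188,16,0,0,4,87],[300,-199,17,0,0,4,87],[300,-199,17,0,0,4,87]]]'
python3 - <<'E'
from h import *
import time
print(ctrl.get_state()["position"])
im,P=grab("wrist"); np.savez("/tmp/w1",im=im,P=P)
cv2.imwrite("pics/w1.png",im[...,::-1])
E
```

```text
time: 1.2
position: [0.4653, -0.2812, 0.1678]
tool_rot: [-3.121, -0.343, -0.002]
ft_force: [0.5, -0.1, 0.8]
grip_width: 1.0
grip_force: 0.0
time: 2.2
position: [0.7143, -0.0237, 0.1495]
tool_rot: [-3.13, -0.233, 0.002]
ft_force: [-0.1, -0.1, -1.0]
grip_width: 1.001
grip_force: 0.0
[ 0.71427437 -0.02371414  0.14946644]
```

View pics/w1.png

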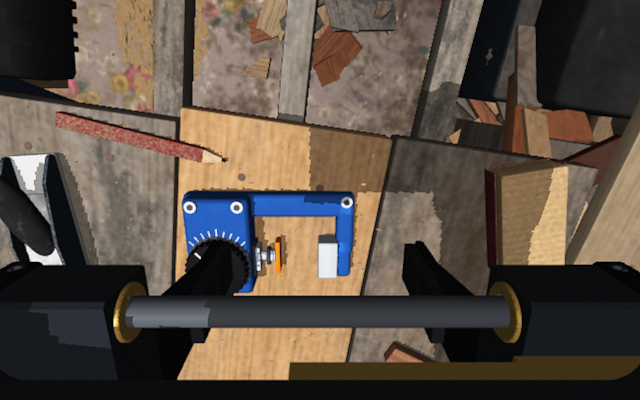

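The wrist view shows the housing at (220,230), the pad at (280,255), the white fixed jaw at (328,257) and the cross-bar at (300,205). The knob is hidden by a finger. Next I'll fit the clamp pose.

Run:
```python
from h import *
d=np.load("/tmp/w1.npz"); im,P=d["im"],d["P"]
hsv=cv2.cvtColor(im,cv2.COLOR_RGB2HSV).astype(int); H,S,V=[hsv[...,i] for i in range(3)]; z=P[...,2]
m=np.zeros(H.shape,bool); m[185:285,180:360]=1
def show(n,q):
    b=cv2.minAreaRect((q[:,:2]*1000).astype(np.float32)); print(n,len(q),np.round(b[0],1),np.round(b[1],1),round(b[2],1),"z",np.median(q[:,2]).round(4),cv2.boxPoints(b).round(1).tolist())
blue=m&(H>100)&(H<125)&(S>120)
show("hous",P[blue&(abs(z-.034)<.003)])
show("bar",P[blue&(z>.014)&(z<.021)])
c=blue&(z>.014)&(z<.021); c[:,335:]=0; show("crossbar",P[c])
m2=m.copy(); m2[:,:312]=0; m2[:,345:]=0
show("jaw",P[m2&(S<60)&(V>120)&(abs(z-.024)<.004)])
m3=m.copy(); m3[:,:270]=0;m3[:,292:]=0
show("pad",P[m3&(H>5)&(H<20)&(S>200)&(z>.012)])
print("table z", np.nanmedian(z[240:270,295:312]))
# mark
m4=m.copy(); m4[:,240:]=0
q=P[m4&(S<60)&(V>150)&(z>.045)&(z<.051)]; 
if len(q): print("mark",q.mean(0)*1000,len(q))
# strip from static cams, vise frame candidate
for nm,q in (("s",0),):
    th=np.radians(8.0)
go(490.8+12*.35,-212.5+12*.937,200,-20.5)
```

```text
hous 2257 [638.4  63.4] [90.4 62.4] 8.6 z 0.0326 [[589.0, 87.4000015258789], [598.4000244140625, 25.799999237060547], [687.7999877929688, 39.400001525878906], [678.4000244140625, 101.0]]
bar 3129 [645.  15.] [ 93.6 166.8] 8.4 z 0.0166 [[586.5999755859375, 90.69999694824219], [610.9000244140625, -74.30000305175781], [703.5, -60.70000076293945], [679.2000122070312, 104.30000305175781]]
crossbar 1998 [678.5  22.3] [112.6 120.6] 44.8 z 0.0166 [[596.0999755859375, 25.5], [681.0, -60.20000076293945], [760.9000244140625, 19.100000381469727], [676.0999755859375, 104.80000305175781]]
jaw 676 [654.7 -44.1] [86.9 22.1] 4.9 z 0.0227 [[610.4000244140625, -36.79999923706055], [612.2999877929688, -58.79999923706055], [698.9000244140625, -51.400001525878906], [697.0, -29.399999618530273]]
pad 169 [624.1   5.5] [36.3  5.6] 8.2 z 0.0164 [[605.7000122070312, 5.599999904632568], [606.5, 0.10000000149011612], [642.5, 5.300000190734863], [641.7000122070312, 10.800000190734863]]
table z -0.0011332343646131044
mark [630.11255491  78.49048047  46.4702908 ] 16
row [-241.7  140.8  -49.9] [-9.000e-02  5.000e-02 -6.113e+01] TCP [713.5 -26.7 149.8] j7 -1.56 t 2.25
```

```bash
python3 -c "
from h import *
go(499.6,-189.3,80,-20.6)"
```

```text
row [-235.2  129.8   70.1] [-9.000e-02  5.000e-02 -6.103e+01] TCP [713.5 -26.7 149.8] j7 -1.56 t 2.25
```

```bash
python3 -m jog '[[[-10,5,0,0,0,-4,87],[-35,19,0,0,0,-11,87],[-70,39,5,0,0,-19,87],[-110,61,15,0,0,-27,87],[-150,83,30,0,0,-35,87],[-190,105,45,0,0,-43,87],[-220,121,60,0,0,-51,87],[-232,128,68,0,0,-58,87],[-235,130,70,0,0,-61,87],[-235,130,70,0,0,-61,87]]]'
python3 - <<'E'
from h import *
im,P=grab("wrist"); cv2.imwrite("pics/w2.png",im[...,::-1])
go(499.6,-189.3,4,-20.6)
z=P[...,2]; hsv=cv2.cvtColor(im,cv2.COLOR_RGB2HSV).astype(int)
m=(z>.008)&(z<.018)&(hsv[...,1]>90)&(hsv[...,0]<12)
n,l,st,_=cv2.connectedComponentsWithStats(m.astype(np.uint8)); i=1+st[1:,4].argmax()
print(st[i],cv2.minAreaRect((P[l==i][:,:2]*1000).astype(np.float32)))
E
```

```text
time: 3.25
position: [0.4971, -0.1934, 0.0807]
tool_rot: [2.59, 1.778, -0.003]
ft_force: [0.3, -0.4, 0.1]
grip_width: 1.003
grip_force: 0.0
row [ 3.6 -0.  77.1] [ 0.01  0.08 -0.45] TCP [ 498.3 -192.5   81.1] j7 -0.14 t 3.3
[ 303  121   29  174 4736] ((491.8612365722656, -205.70321655273438), (147.0132598876953, 21.63241958618164), 69.6359634399414)
```

View pics/w2.png

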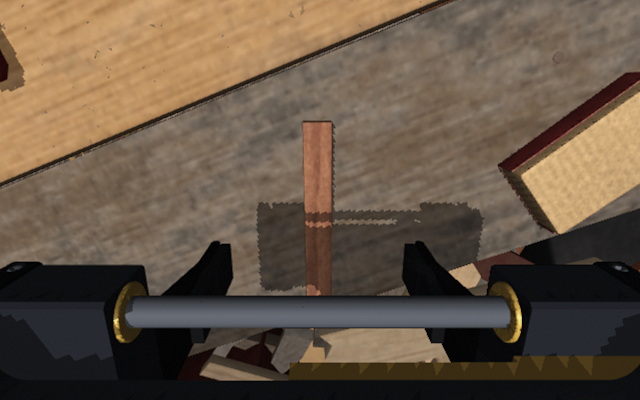

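The strip is centred and aligned between the fingers (px 303–332, far end at row 121). I'll descend and grip.

```bash
python3 -m jog '[[[3.6,0,15,0,0,-0.4,60],[3.6,0,40,0,0,-0.4,60],[3.6,0,62,0,0,-0.4,60],[3.6,0,74,0,0,-0.4,60],[3.6,0,77,0,0,-0.4,60],[3.6,0,77,0,0,-0.4,15],[3.6,0,77,0,0,-0.4,15],[3.6,0,77,0,0,-0.4,15],[3.6,0,77,0,0,-0.4,15],[3.6,0,77,0,0,-0.4,15]]]' 20
python3 -m jog '[[[0,0,0,0,0,0,15],[0,0,0,0,0,0,15],[0,0,-5,0,0,0,15],[0,0,-20,0,0,0,15],[0,0,-45,0,0,0,15],[0,0,-70,0,0,0,15],[0,0,-90,0,0,0,15],[0,0,-96,0,0,0,15],[0,0,-96,0,0,0,15]]]' 20
python3 -c "
from h import *
th=np.radians(8.5);o=np.array([628.5,-37]);ex=np.array([np.cos(th),np.sin(th)]);ey=np.array([-ex[1],ex[0]])
p=o-70*ex+14*ey;print(p)
go(p[0],p[1],90,98.5)"
```

```text
time: 4.3
position: [0.5013, -0.1875, 0.0044]
tool_rot: [2.579, 1.793, 0.0]
ft_force: [0.3, -0.1, 0.3]
grip_width: 0.32
grip_force: 0.0
time: 5.2
position: [0.5019, -0.1876, 0.1014]
tool_rot: [2.577, 1.792, 0.002]
ft_force: [-0.1, -0.7, 0.3]
grip_width: 0.17
grip_force: 0.0
[557.19955781 -33.50043669]
row [163.7  -1.9  11.3] [ 6.0000e-02  1.9000e-01 -1.1888e+02] TCP [ 501.9 -187.6  101.4] j7 -0.13 t 5.2
```

Lifted before the fingers had closed fully, so nothing is held. I'll check where the strip is now.

```bash
cat > st.py <<'E'
from h import *
for n in ("scene","side"):
    im,P=grab(n); z=P[...,2]; hsv=cv2.cvtColor(im,cv2.COLOR_RGB2HSV).astype(int)
    m=(z>.009)&(z<.035)&(hsv[...,1]>70)&(hsv[...,0]<14)&(abs(P[...,0]-.5)<.12)&(abs(P[...,1]+.2)<.13)
    q=P[m]; print(n,len(q),cv2.minAreaRect((q[:,:2]*1000).astype(np.float32)),"z",np.percentile(q[:,2],[5,50,95]).round(4))
    cv2.imwrite(f"pics/{n}1.png",im[...,::-1])
go(499.6,-189.3,30,-20.6)
E
python3 st.py
```

```text
scene 762 ((491.34429931640625, -211.6245880126953), (160.69985961914062, 22.298259735107422), 69.46932220458984) z [0.0127 0.0148 0.0169]
side 767 ((490.5604248046875, -213.83885192871094), (160.7168426513672, 23.1135196685791), 69.4300308227539) z [0.0117 0.0152 0.0173]
row [-2.3  0.1 69.3] [-0.06  0.01  0.22] TCP [ 500.4 -187.1   99.3] j7 -0.13 t 5.3
```

```bash
python3 -c "
import cv2;im=cv2.imread('pics/scene1.png');cv2.imwrite('pics/s1c.png',cv2.resize(im[200:380,240:440],None,fx=3,fy=3))"
```

```text
(no output)
```

View pics/s1c.png

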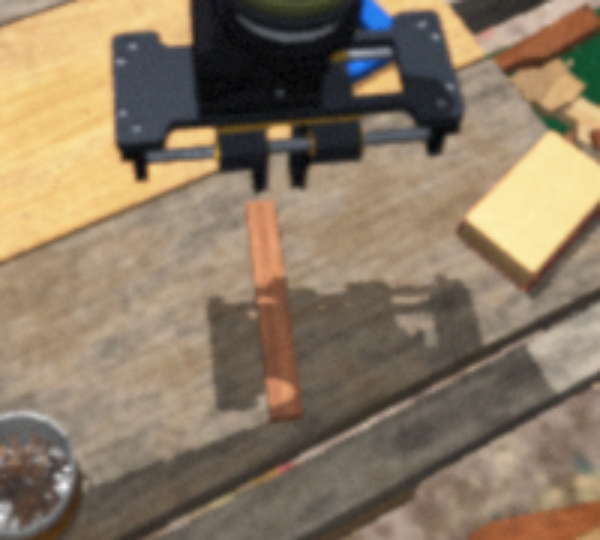

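The strip is flat and unmoved. I'll retry and let the fingers close fully.

```bash
python3 -m jog '[[[-1,0,5,0,0,0,45],[-1,0,15,0,0,0,45],[-1,0,30,0,0,0,45],[-1,0,45,0,0,0,45],[-1,0,60,0,0,0,45],[-1,0,78,0,0,0,45],[-1,0,90,0,0,0,45],[-1,0,95,0,0,0,45],[-1,0,96,0,0,0,45],[-1,0,96,0,0,0,15]]]' 20
python3 -m jog '[[[0,0,0,0,0,0,15],[0,0,0,0,0,0,15],[0,0,0,0,0,0,15],[0,0,0,0,0,0,15],[0,0,0,0,0,0,15],[0,0,0,0,0,0,15],[0,0,0,0,0,0,15]]]' 20
```

```text
time: 6.3
position: [0.501, -0.1882, 0.0041]
tool_rot: [2.579, 1.793, 0.001]
ft_force: [-0.2, 0.1, 0.4]
grip_width: 0.481
grip_force: 0.0
time: 7.0
position: [0.5006, -0.1882, 0.0039]
tool_rot: [2.579, 1.793, -0.0]
ft_force: [-0.0, -0.9, 1.0]
grip_width: 0.174
grip_force: 0.0
```

Run:
```python
from h import *
a,_=grab("scene"); b,_=grab("wrist")
a=cv2.resize(a[210:370,260:420],(480,480)); b=cv2.resize(b[120:360,200:440],(480,480))
c=np.hstack([a,b]); cv2.imwrite("pics/n2.png",cv2.resize(c,(800,400))[...,::-1])
```

```text
(no output)
```

View pics/n2.png

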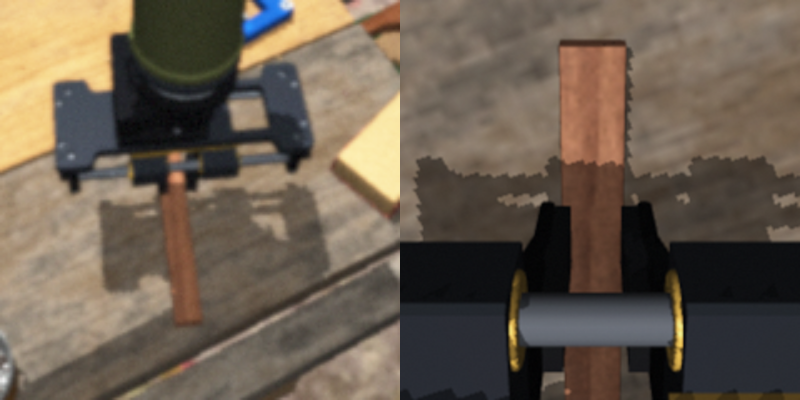

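The fingers have closed to 15 mm, narrower than the 22 mm strip, so the tips may be above it. I'll measure the fingertip heights.

Run:
```python
from h import *
im,P=grab("wrist"); s=ctrl.get_state(); R0=R.from_rotvec(s["tool_rot"])
T=R0.inv().apply((P-s["position"]).reshape(-1,3)).reshape(P.shape)*1000
np.set_printoptions(suppress=True,linewidth=150)
for v in (215,230,245,258,270,285):
    print(v,[(u,*T[v,u].round(0).astype(int).tolist(),round(P[v,u,2]*1000)) for u in (285,290,296,302,308,315,322,328,334,340,346)])
print(s["joint_torque"].round(2),s["grip_width"])
```

```text
215 [(285, 10, -20, 6, -2), (290, 9, -17, 6, -2), (296, 10, -14, 4, -1), (302, 15, -9, -10, 14), (308, 15, -6, -9, 12), (315, 15, -2, -9, 13), (322, 14, 2, -8, 11), (328, 15, 5, -9, 12), (334, 15, 9, -9, 13), (340, 10, 13, 5, -1), (346, 10, 17, 6, -2)]
230 [(285, 0, -21, 5, -1), (290, 0, -18, 5, -1), (296, 0, -14, 6, -2), (302, 6, -10, -9, 12), (308, 5, -6, -8, 12), (315, 6, -2, -8, 12), (322, 6, 2, -8, 12), (328, 6, 6, -9, 12), (334, 5, 9, -8, 11), (340, 0, 13, 6, -2), (346, 0, 17, 4, -1)]
245 [(285, 12, -16, -42, 46), (290, 12, -14, -42, 46), (296, 10, -11, -38, 42), (302, 10, -8, -39, 43), (308, -4, -6, -9, 13), (315, -4, -2, -9, 13), (322, -4, 2, -9, 13), (328, -4, 6, -8, 12), (334, 10, 8, -39, 43), (340, 10, 11, -39, 42), (346, 12, 13, -42, 46)]
258 [(285, 12, -15, -56, 60), (290, 12, -13, -56, 59), (296, 10, -10, -53, 57), (302, 6, -8, -44, 48), (308, -12, -6, -10, 14), (315, -11, -2, -11, 15), (322, -12, 2, -10, 14), (328, -13, 6, -7, 11), (334, 11, 7, -54, 57), (340, 10, 10, -53, 57), (346, 11, 12, -55, 58)]
270 [(285, 12, -14, -67, 70), (290, 10, -12, -64, 68), (296, 10, -10, -64, 67), (302, -1, -8, -44, 48), (308, -20, -6, -9, 12), (315, -21, -2, -8, 12), (322, -20, 2, -9, 13), (328, -20, 6, -9, 13), (334, 5, 7, -54, 58), (340, 10, 9, -64, 68), (346, 10, 12, -64, 68)]
285 [(285, 12, -13, -78, 82), (290, 10, -11, -76, 80), (296, 11, -9, -76, 80), (302, -7, -8, -48, 51), (308, -30, -6, -9, 13), (315, -31, -2, -9, 12), (322, -31, 2, -8, 12), (328, -30, 6, -9, 13), (334, -2, 7, -56, 60), (340, 10, 8, -75, 79), (346, 10, 11, -76, 80)]
[  0.   -38.14  -4.33 -26.07  -0.06   0.02   0.  ] 0.16941099091753029
```

Run:
```python
from h import *
im,P=grab("wrist"); s=ctrl.get_state(); R0=R.from_rotvec(s["tool_rot"])
T=R0.inv().apply((P-s["position"]).reshape(-1,3)).reshape(P.shape)*1000
for v in range(224,250,2):
    print(v,[(u,*np.nan_to_num(T[v,u]).round(0).astype(int).tolist()) for u in (284,290,296,300,336,340,346)])
```

```text
224 [(284, 4, -21, 5), (290, 4, -18, 5), (296, 4, -14, 5), (300, 9, -11, -8), (336, 4, 11, 5), (340, 4, 13, 4), (346, 4, 17, 5)]
226 [(284, 3, -21, 4), (290, 3, -17, 5), (296, 3, -14, 5), (300, 8, -11, -9), (336, 3, 11, 5), (340, 3, 13, 5), (346, 3, 17, 5)]
228 [(284, 1, -21, 5), (290, 1, -18, 5), (296, 1, -14, 5), (300, 7, -11, -9), (336, 1, 11, 6), (340, 1, 13, 5), (346, 1, 17, 5)]
230 [(284, 0, -21, 6), (290, 0, -18, 5), (296, 0, -14, 5), (300, 5, -11, -8), (336, 0, 11, 5), (340, 0, 13, 5), (346, 0, 17, 5)]
232 [(284, -2, -21, 6), (290, -1, -18, 5), (296, -2, -14, 6), (300, 5, -11, -11), (336, -1, 11, 5), (340, -2, 14, 6), (346, -2, 17, 5)]
234 [(284, -3, -21, 5), (290, -3, -18, 5), (296, -3, -14, 5), (300, 3, -11, -9), (336, -3, 11, 5), (340, -3, 14, 6), (346, -3, 17, 5)]
236 [(284, -4, -21, 5), (290, -4, -18, 4), (296, -4, -14, 5), (300, 2, -11, -9), (336, -4, 11, 6), (340, -4, 14, 5), (346, -4, 17, 5)]
238 [(284, -5, -21, 5), (290, -5, -18, 4), (296, -6, -14, 6), (300, 0, -11, -8), (336, -6, 11, 5), (340, -5, 14, 5), (346, -5, 17, 5)]
240 [(284, -7, -22, 6), (290, 12, -14, -36), (296, -7, -14, 5), (300, -1, -11, -9), (336, -7, 11, 5), (340, -7, 14, 5), (346, 12, 14, -36)]
242 [(284, -8, -21, 4), (290, 12, -14, -39), (296, -8, -14, 5), (300, -2, -11, -9), (336, -8, 11, 6), (340, -8, 14, 5), (346, 12, 13, -40)]
244 [(284, 12, -17, -41), (290, 12, -14, -41), (296, 10, -11, -37), (300, 11, -9, -38), (336, 10, 9, -38), (340, 10, 11, -37), (346, 12, 13, -42)]
246 [(284, 12, -17, -44), (290, 12, -14, -44), (296, 10, -11, -40), (300, 10, -9, -40), (336, 10, 9, -40), (340, 10, 10, -40), (346, 12, 13, -43)]
248 [(284, 12, -16, -46), (290, 12, -14, -46), (296, 10, -11, -42), (300, 10, -9, -41), (336, 10, 8, -42), (340, 10, 10, -42), (346, 11, 13, -44)]
```

The camera depth shows the real fingertips end about 35 mm short of the reported TCP, at a true z of about 39 mm. I'll open, go down in stages while watching force, and re-check.

```bash
python3 -m jog '[[[0,0,0,0,0,0,45],[0,0,0,0,0,0,45],[0,0,0,0,0,0,45],[0,0,0,0,0,0,45],[0,0,0,0,0,0,45],[0,0,0,0,0,0,45],[0,0,5,0,0,0,45],[0,0,12,0,0,0,45],[0,0,18,0,0,0,45],[0,0,20,0,0,0,45]]]' 20
cat > tip.py <<'E'
from h import *
im,P=grab("wrist"); s=ctrl.get_state(); R0=R.from_rotvec(s["tool_rot"])
T=R0.inv().apply((P-s["position"]).reshape(-1,3)).reshape(P.shape)*1000
z=P[...,2]; g=(abs(T[...,0]-11)<5)&(T[...,2]<-15)&(abs(T[...,1])<60)
print("lowest finger: tool z",np.percentile(T[g][:,2],[99,99.9]).round(1),"world z",np.percentile(z[g],[0.1,1]).round(4))
print("pos",s["position"].round(4),"ft",s["ft_force"].round(1),"grip",s["grip_width"],"rows",np.where(g.any(1))[0].min())
E
python3 tip.py
```

```text
time: 8.2
position: [0.4997, -0.1879, -0.0174]
tool_rot: [-2.578, -1.792, 0.002]
ft_force: [-0.5, 0.8, 0.1]
grip_width: 0.521
grip_force: 0.0
lowest finger: tool z [-15.1 -15. ] world z [-0.0023 -0.0022]
pos [ 0.4998 -0.1879 -0.0173] ft [-0.1  0.1 -0.6] grip 0.5149130610062028 rows 218
```

The reported z is −17 mm with no contact, which confirms the TCP offset. I'll go down the last 13 mm and grip.

```bash
python3 -m jog '[[[0,0,4,0,0,0,45],[0,0,8,0,0,0,45],[0,0,11,0,0,0,45],[0,0,13,0,0,0,45],[0,0,13,0,0,0,45]]]' 20
python3 - <<'E'
from h import *
im,P=grab("wrist"); s=ctrl.get_state(); R0=R.from_rotvec(s["tool_rot"])
T=R0.inv().apply((P-s["position"]).reshape(-1,3)).reshape(P.shape)*1000
# front face of fingers: dark, tool x ~ 9..13
g=(T[...,0]>8)&(T[...,0]<14)&(P[...,2]>.001)&(abs(T[...,1])>20)&(abs(T[...,1])<50)&(im.max(2)<60)
zz=P[...,2][g]*1000; print("finger pts",g.sum(),"world z low",np.percentile(zz,[0,1,3,10]).round(1))
print(s["position"].round(4),s["ft_force"].round(1))
E
python3 -m jog '[[[0,0,0,0,0,0,10],[0,0,0,0,0,0,10],[0,0,0,0,0,0,10],[0,0,0,0,0,0,10],[0,0,0,0,0,0,10],[0,0,0,0,0,0,10],[0,0,0,0,0,0,10],[0,0,0,0,0,0,10]]]' 20
```

```text
time: 8.75
position: [0.5004, -0.1881, -0.0295]
tool_rot: [-2.579, -1.793, 0.0]
ft_force: [0.8, -0.0, 0.1]
grip_width: 0.522
grip_force: 0.0
finger pts 3430 world z low [ 5.9  7.9  9.7 16.3]
[ 0.5006 -0.1882 -0.0293] [-0.9 -0.6  1.1]
time: 9.6
position: [0.5006, -0.1883, -0.0291]
tool_rot: [2.579, 1.793, -0.0]
ft_force: [-1.8, 0.2, 1.1]
grip_width: 0.245
grip_force: 20.0
```

Gripped (21 mm, 20 N). The true tip z is the reported z + 35 mm. I'll lift and work out the placement.

```bash
python3 -m jog '[[[0,0,-3,0,0,0,10],[0,0,-12,0,0,0,10],[0,0,-30,0,0,0,10],[0,0,-55,0,0,0,10],[0,0,-75,0,0,0,10],[0,0,-83,0,0,0,10],[0,0,-85,0,0,0,10]]]' 20
python3 -c "
from h import *
th=np.radians(8.5);o=np.array([628.5,-37]);ex=np.array([np.cos(th),np.sin(th)]);ey=np.array([-ex[1],ex[0]])
p=o-76*ex+14*ey;print(p)
go(p[0],p[1],55,98.5)"
```

```text
time: 10.3
position: [0.5014, -0.1886, 0.0571]
tool_rot: [2.578, 1.792, 0.001]
ft_force: [-1.1, 0.4, -0.4]
grip_width: 0.254
grip_force: 20.0
[551.26546263 -34.38729316]
row [161.9  -7.    2. ] [ 5.0000e-02  1.6000e-01 -1.1888e+02] TCP [ 501.4 -188.6   57.1] j7 -0.16 t 10.3
```

```bash
python3 -m jog '[[[5,0,0,0,0,-4,10],[20,0,0,0,0,-12,10],[40,0,0,0,0,-20,10],[60,0,0,0,0,-28,10],[80,-1,0,0,0,-36,10],[100,-2,0,0,0,-44,10],[120,-4,0,0,0,-52,10],[135,-5,0,0,0,-60,10],[148,-6,0,0,0,-67,10],[155,-7,0,0,0,-72,10]]]' 20
python3 -m jog '[[[0,0,0,0,0,-6,10],[0,0,0,0,0,-14,10],[0,0,0,0,0,-22,10],[0,0,0,0,0,-30,10],[0,0,0,0,0,-38,10],[0,0,0,0,0,-44,10],[0,0,0,0,0,-47,10],[0,0,0,0,0,-47,10]]]' 20
cat > seev.py <<'E'
from h import *
import sys
th=np.radians(8.5);o=np.array([628.5,-37]);ex=np.array([np.cos(th),np.sin(th)]);ey=np.array([-ex[1],ex[0]])
p=o-76*ex+14*ey
go(p[0],p[1],float(sys.argv[1]),98.5)
E
python3 seev.py 0
```

```text
time: 11.3
position: [0.5474, -0.0388, 0.0547]
tool_rot: [-1.023, -2.968, -0.001]
ft_force: [0.5, 0.1, -1.3]
grip_width: 0.251
grip_force: 20.0
time: 12.1
position: [0.5472, -0.0404, 0.0547]
tool_rot: [0.236, -3.131, -0.001]
ft_force: [-0.1, 0.6, -0.5]
grip_width: 0.248
grip_force: 20.0
row [-5.1  5.3 54.7] [ 0.06 -0.1   0.12] TCP [547.2 -40.4  54.7] j7 1.49 t 12.1
```

```bash
python3 -m jog '[[[-5,5,2,0,0,0,10],[-5,5,10,0,0,0,10],[-5,5,25,0,0,0,10],[-5,5,40,0,0,0,10],[-5,5,50,0,0,0,10],[-5,5,53,0,0,0,10],[-5,5,54,0,0,0,10],[-5,5,54,0,0,0,10]]]' 20
python3 - <<'E'
from h import *
a,P=grab("wrist"); np.savez("/tmp/w3",im=a,P=P); b,_=grab("side")
c=np.hstack([cv2.resize(a[100:300,220:420],(400,400)),cv2.resize(b[160:260,280:380],(400,400))]); cv2.imwrite("pics/p1.png",c[...,::-1])
E
python3 seev.py -28
```

```text
time: 12.9
position: [0.5525, -0.0347, 0.002]
tool_rot: [-0.236, 3.132, -0.0]
ft_force: [-0.4, -0.6, 0.7]
grip_width: 0.247
grip_force: 20.0
row [ 1.4  0.6 30.4] [-0.02  0.06  0.11] TCP [552.8 -34.8   2.4] j7 1.43 t 13.0
```

View pics/p1.png

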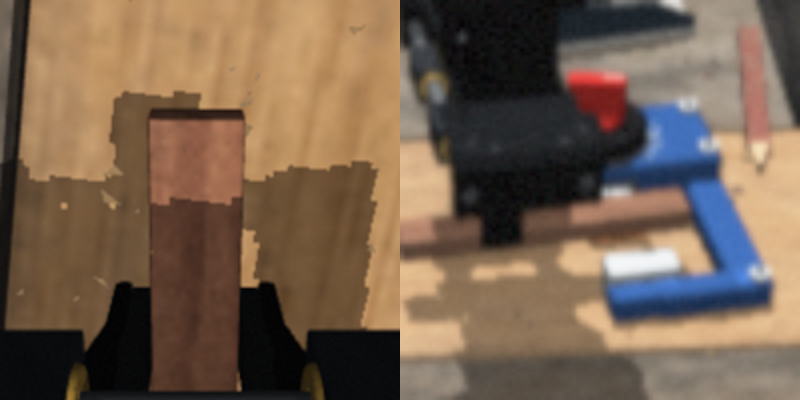

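The wrist view shows only the outer end of the strip. The side view shows the strip above the gap between pad and jaw, its inner end near the cross-bar. I'll measure strip against jaw and bar within the same cameras.

```bash
cat > rel.py <<'E'
from h import *
th=np.radians(8.5);o=np.array([.6285,-.037]);ex=np.array([np.cos(th),np.sin(th)]);ey=np.array([-ex[1],ex[0]])
for n in("scene","side"):
    im,P=grab(n); hsv=cv2.cvtColor(im,cv2.COLOR_RGB2HSV).astype(int); H,S,V=[hsv[...,i] for i in range(3)]; z=P[...,2]*1000
    X=((P[...,:2]-o)@ex)*1000; Y=((P[...,:2]-o)@ey)*1000
    pc=lambda a:np.percentile(a,[2,50,98]).round(1)
    near=(X>-60)&(X<90)&(Y>-50)&(Y<140)
    st=near&((H<14)|(H>174))&(S>70)&(S<190)&(z>8)&(z<60)&(Y<33)&(X<60)
    for zn,lo,hi in (("all",8,60),):
        k=st&(z>lo)&(z<hi)
        if k.sum()>10:
            t=k&(z>np.percentile(z[k],50)-3); print(n,"strip",k.sum(),"z",pc(z[k]),"X",pc(X[t]),"Y",pc(Y[t]),"angle",round(np.degrees(th)-cv2.minAreaRect((P[t][:,:2]*1000).astype(np.float32))[2],1))
    j=near&(S<50)&(V>130)&(abs(z-24)<5)&(abs(X)<24)&(Y<6)&(Y>-25)
    if j.sum(): print("  jaw",j.sum(),"X",pc(X[j]),"Y",pc(Y[j]))
    p=near&(H>5)&(H<20)&(S>190)&(z>4)&(z<22)&(Y>20)&(Y<60)
    if p.sum(): print("  pad",p.sum(),"X",pc(X[p]),"Y",pc(Y[p]))
    b=near&(H>100)&(H<125)&(S>130)&(abs(z-18)<3)&(Y>5)&(Y<55)&(X>38)
    if b.sum(): print("  bar",b.sum(),"X",pc(X[b]))
E
python3 rel.py
```

```text
scene strip 39 z [43.1 46.5 48.7] X [12.7 22.4 29.5] Y [ 4.2 16.1 23.6] angle -19.5
  bar 97 X [47.3 56.5 65.7]
side strip 367 z [35.5 45.4 49. ] X [-57.   -9.9  29.5] Y [-0.2  8.1 22.3] angle -3.9
  jaw 118 X [-17.5   0.9  20. ] Y [-21.8 -12.3  -1.5]
  bar 106 X [46.8 55.8 67.1]
```

Strip and jaw agree within about 2 mm, with the inner end 30 mm past mid-jaw. I'll add 2 mm of clearance from the jaw and go down gently.

```bash
python3 -m jog '[[[1,2.6,1,0,0,0,10],[1,2.6,5,0,0,0,10],[1,2.6,11,0,0,0,10],[1,2.6,17,0,0,0,10],[1,2.6,22,0,0,0,10],[1,2.6,26,0,0,0,10],[1,2.6,29,0,0,0,10],[1,2.6,30.5,0,0,0,10],[1,2.6,31,0,0,0,10],[1,2.6,31,0,0,0,10]]]' 20
```

```text
time: 14.1
position: [0.5511, -0.0323, -0.029]
tool_rot: [-0.236, 3.132, -0.0]
ft_force: [0.2, 0.5, 0.6]
grip_width: 0.248
grip_force: 20.0
```

```bash
python3 rel.py; python3 -m jog '[[[0,0,0,0,0,0,24],[0,0,0,0,0,0,30],[0,0,0,0,0,0,40],[0,0,0,0,0,0,45],[0,0,0,0,0,0,45],[0,0,0,0,0,0,45],[0,0,0,0,0,0,45],[0,0,0,0,0,0,45]]]' 20
python3 -m jog '[[[0,0,-3,0,0,0,45],[0,0,-12,0,0,0,45],[0,0,-30,0,0,0,45],[0,0,-55,0,0,0,45],[0,0,-85,0,0,0,45],[0,0,-110,0,0,0,45],[0,0,-120,0,0,0,45],[0,0,-123,0,0,0,45]]]' 20; python3 rel.py
```

```text
scene strip 47 z [13.2 14.8 17.7] X [ 8.3 18.8 28.5] Y [ 9.  17.7 26. ] angle -3.6
  jaw 21 X [14.9 18.7 21.9] Y [-17.6  -9.5  -0.4]
  pad 5 X [13.1 14.3 16.8] Y [40.  40.9 44.2]
  bar 116 X [47.4 56.1 66.2]
side strip 165 z [ 8.2 14.9 17.7] X [-58.  -23.1  29.7] Y [ 2.8 12.5 26.2] angle -4.4
  jaw 121 X [-17.8   1.1  19.8] Y [-20.9 -13.2  -0.1]
  bar 115 X [46.8 56.4 66.5]
time: 15.0
position: [0.5508, -0.0324, -0.0292]
tool_rot: [0.236, -3.133, 0.0]
ft_force: [0.6, -0.9, -0.1]
grip_width: 0.521
grip_force: 0.0
time: 15.8
position: [0.5519, -0.0324, 0.0958]
tool_rot: [-0.236, 3.13, -0.002]
ft_force: [-0.5, -0.4, 0.1]
grip_width: 0.518
grip_force: 0.0
scene strip 245 z [10.5 15.  17.7] X [-58.6 -21.5  26.9] Y [ 5.8 16.7 26.9] angle -1.1
  jaw 110 X [-16.9   1.5  21.2] Y [-18.6  -9.5   1.1]
  pad 49 X [-15.1  -0.4  17.1] Y [39.5 41.1 45.3]
  bar 87 X [47.8 55.5 65.8]
side strip 217 z [ 8.8 15.  17.9] X [-58.8 -29.8  29. ] Y [ 3.5 15.7 27. ] angle -2.4
  jaw 118 X [-17.8   0.9  20.4] Y [-22.6 -12.7  -0.7]
  bar 112 X [46.7 55.7 66.6]
```

The strip lies flat at vise Y ≈16, X ≈−50, angle about 2°, with the pad at Y ≈40. Next I'll look at the knob from above.

```bash
python3 -c "
from h import *
go(654,66,96,95)"
```

```text
row [-116.9   82.    -2.2] [-0.03 -0.    3.61] TCP [550.7 -32.6  93.8] j7 1.51 t 15.9
```

```bash
python3 -m jog '[[[-8,6,-2,0,0,1,87],[-30,21,-2,0,0,2,87],[-60,42,-2,0,0,3,87],[-90,63,-2,0,0,3.6,87],[-110,77,-2,0,0,3.6,87],[-117,82,-2,0,0,3.6,87],[-117,82,-2,0,0,3.6,87]]]' 20
cat > knob.py <<'E'
from h import *
im,P=grab("wrist"); cv2.imwrite("pics/k1.png",im[...,::-1]); z=P[...,2]*1000
hsv=cv2.cvtColor(im,cv2.COLOR_RGB2HSV).astype(int); H,S,V=[hsv[...,i] for i in range(3)]
near=np.hypot(P[...,0]-.614,P[...,1]-.06)<.04
red=near&((H<8)|(H>172))&(S>130)
q=P[red&(z>70)&(z<80)]
b=cv2.minAreaRect((q[:,:2]*1000).astype(np.float32)); print("bar top",len(q),np.round(b[0],1),np.round(b[1],1),b[2],np.median(q[:,2]))
vx,vy,_,_=cv2.fitLine((q[:,:2]*1000).astype(np.float32),cv2.DIST_L2,0,.01,.01).ravel(); print("bar angle",np.degrees(np.arctan2(vy,vx)))
q=P[near&(z>43)&(z<50)&(S<60)&(V>140)]; 
if len(q): print("mark",len(q),(q.mean(0)*1000).round(1))
q=P[near&(z>42)&(z<50)&(V<90)]; c,r=cv2.minEnclosingCircle((q[:,:2]*1000).astype(np.float32)); print("ring",c,r)
s=ctrl.get_state(); print(s["position"],s["joint_positions"][6],s["torque"],s["ft_force"])
E
python3 knob.py
```

```text
time: 16.6
position: [0.6534, 0.0676, 0.0942]
tool_rot: [0.141, -3.136, -0.002]
ft_force: [-0.5, -0.2, -0.2]
grip_width: 0.979
grip_force: 0.0
bar top 832 [614.4  61.4] [11.  33.7] 83.87804412841797 0.07421972828029304
bar angle -5.910984
mark 34 [629.9  78.2  46.3]
ring (614.5682373046875, 61.4017219543457) 30.253402709960938
[0.65316615 0.06606691 0.09451232] 1.2172008235133522 [ 0.07034229 -0.13061739  0.0060371 ] [-0.22557026 -0.50349219  0.15002559]
```

View pics/k1.png

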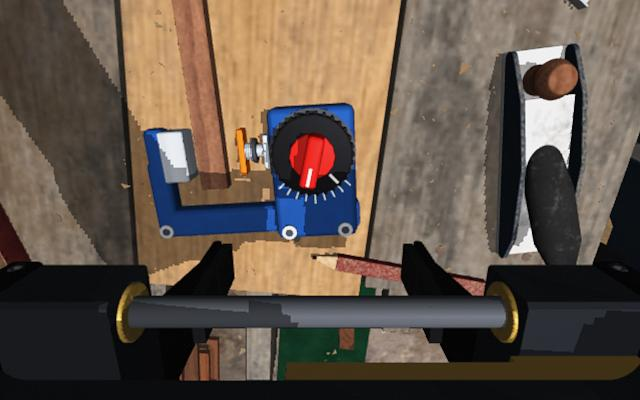

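The view shows the red bar at (313,160) with the ring round it, and the strip (213,150) lying clear between jaw and pad. The knob axis is (614.4, 61.4) and the bar angle −5.9° (turn ≈0.25 rad).

```bash
python3 -c "
from h import *
go(614.4,61.4,80,84.1)"
```

```text
row [39.  -1.2 14.6] [-0.03 -0.15 10.96] TCP [653.2  66.1  94.5] j7 1.22 t 16.65
```

```bash
python3 -m jog '[[[5,0,2,0,0,3,42],[15,-0.5,5,0,0,7,42],[27,-1,10,0,0,11,42],[36,-1.2,13,0,0,11,42],[39,-1.2,14.6,0,0,11,42],[39,-1.2,14.6,0,0,11,42],[39,-1.2,14.6,0,0,11,42],[39,-1.2,14.6,0,0,11,42],[39,-1.2,14.6,0,0,11,42]]]' 8
python3 -c "
from h import *
go(614.4,61.4,24,84.1)"
```

```text
time: 17.55
position: [0.6159, 0.0618, 0.0813]
tool_rot: [0.163, 3.137, 0.0]
ft_force: [0.1, 1.2, 0.5]
grip_width: 0.487
grip_force: 0.0
row [ 1.4 -0.6 57.3] [ 0.02  0.01 -0.07] TCP [615.9  61.8  81.3] j7 1.05 t 17.55
```

```bash
python3 -m jog '[[[1.4,-0.6,5,0,0,0,42],[1.4,-0.6,15,0,0,0,42],[1.4,-0.6,30,0,0,0,42],[1.4,-0.6,44,0,0,0,42],[1.4,-0.6,53,0,0,0,42],[1.4,-0.6,56,0,0,0,42],[1.4,-0.6,57,0,0,0,42],[1.4,-0.6,57,0,0,0,42]]]' 15
python3 -c "
from h import *
print(ctrl.get_state()['ft_force'],ctrl.get_state()['torque'])"
python3 -m jog '[[[0,0,0,0,0,0,5],[0,0,0,0,0,0,5],[0,0,0,0,0,0,5],[0,0,0,0,0,0,5],[0,0,0,0,0,0,5],[0,0,0,0,0,0,5],[0,0,0,0,0,0,5],[0,0,0,0,0,0,5]]]' 15
python3 -m jog '[[[0,0,0,0,0,0,5],[0,0,0,0,0,0,5]]]' 40
cat > tq.py <<'E'
from h import *
s=ctrl.get_state(); y=R.from_rotvec(s["tool_rot"]).as_matrix()[:,1]
print("t",round(s["time"],2),"yaw",np.degrees(np.arctan2(y[1],y[0])).round(2),"M",s["torque"].round(3),"F",s["ft_force"].round(1),"jt7",s["joint_torque"][6].round(4),"grip",s["grip_width"].round(3),s["grip_force"],"pos",(s["position"]*1000).round(1),"j7",s["joint_positions"][6].round(2))
E
python3 tq.py
```

```text
time: 18.35
position: [0.6143, 0.0614, 0.0244]
tool_rot: [0.164, 3.137, 0.0]
ft_force: [-0.2, 0.0, 0.2]
grip_width: 0.484
grip_force: 0.0
[-0.22609876  0.03093815  0.17713417] [ 0.12893286 -0.13895788 -0.04444121]
time: 19.15
position: [0.6141, 0.0607, 0.0243]
tool_rot: [-0.164, -3.137, 0.001]
ft_force: [-1.0, -1.1, 1.7]
grip_width: 0.122
grip_force: 15.0
time: 19.35
position: [0.6141, 0.0607, 0.0243]
tool_rot: [-0.164, -3.137, 0.001]
ft_force: [-0.5, -2.0, 2.8]
grip_width: 0.122
grip_force: 40.0Traceback (most recent call last):
  File "tq.py", line 3, in <module>
    print("t",round(s["time"],2),"yaw",np.degrees(np.arctan2(y[1],y[0])).round(2),"M",s["torque"].round(3),"F",s["ft_force"].round(1),"jt7",s["joint_torque"][6].round(4),"grip",s["grip_width"].round(3),s["grip_force"],"pos",(s["position"]*1000).round(1),"j7",s["joint_positions"][6].round(2))
                                                                                                                                                                                 ^^^^^^^^^^^^^^^^^^^^^
AttributeError: 'float' object has no attribute 'round'
```

```bash
sed -i 's/s\["grip_width"\].round(3)/round(s["grip_width"],3)/' tq.py; python3 tq.py
python3 -m jog '[[[0,0,0,0,0,3,5],[0,0,0,0,0,7,5],[0,0,0,0,0,11,5],[0,0,0,0,0,15,5],[0,0,0,0,0,19,5],[0,0,0,0,0,23,5],[0,0,0,0,0,27,5],[0,0,0,0,0,31,5],[0,0,0,0,0,35,5]]]' 40 >/dev/null; python3 tq.py
python3 -m jog '[[[0,0,0,0,0,3,5],[0,0,0,0,0,6,5],[0,0,0,0,0,9,5]]]' 40 >/dev/null; python3 tq.py
python3 -m jog '[[[0,0,0,0,0,3,5],[0,0,0,0,0,6,5],[0,0,0,0,0,9,5]]]' 40 >/dev/null; python3 tq.py
```

```text
t 19.35 yaw 84.0 M [-0.416  0.055 -0.089] F [-0.5 -2.   2.8] jt7 0.0689 grip 0.122 39.998947978019714 pos [614.1  60.7  24.3] j7 1.01
t 20.25 yaw 48.92 M [-0.183 -0.228  0.181] F [-0.  -1.6  2.1] jt7 0.4635 grip 0.123 40.05009949207306 pos [614.5  61.6  24.4] j7 0.45
t 20.55 yaw 39.96 M [-0.119 -0.345  0.234] F [ 1.1 -0.9 -0.1] jt7 0.2999 grip 0.123 40.05050718784332 pos [614.6  61.8  24.3] j7 0.31
t 20.85 yaw 30.97 M [-0.065 -0.433  0.209] F [ 0.1 -0.5 -0.1] jt7 0.2979 grip 0.118 40.05153179168701 pos [614.9  62.   24.3] j7 0.16
```

```bash
for i in 1; do
python3 -m jog '[[[0,0,0,0,0,3,5],[0,0,0,0,0,6,5],[0,0,0,0,0,9,5]]]' 40 >/dev/null; python3 tq.py
python3 -m jog '[[[0,0,0,0,0,3,5],[0,0,0,0,0,6,5],[0,0,0,0,0,9,5]]]' 40 >/dev/null; python3 tq.py; done; python3 rel.py
```

```text
t 21.15 yaw 21.97 M [ 0.008 -0.566  0.231] F [ 2.  -0.2  0.3] jt7 0.2978 grip 0.118 40.05232393741608 pos [615.1  62.   24.4] j7 0.02
t 21.45 yaw 12.98 M [-0.037 -0.691  0.226] F [ 3.3 -0.5 -1.1] jt7 0.2977 grip 0.121 40.05307674407959 pos [615.4  62.1  24.4] j7 -0.13
scene strip 261 z [10. 15. 18.] X [-58.3 -18.9  29.2] Y [ 5.8 16.  27.2] angle -3.4
  jaw 106 X [-16.5   0.9  21.1] Y [-18.4  -9.4   0.2]
  pad 31 X [-14.6   1.3  18.4] Y [27.6 30.3 32.9]
  bar 123 X [47.7 57.6 68.2]
side strip 266 z [ 9.  15.3 20.2] X [-58.1 -22.5  29.2] Y [ 2.7 19.  30.8] angle -1.8
  jaw 96 X [-16.7   1.5  20.7] Y [-21.2 -11.7  -1.3]
  bar 104 X [47.4 56.4 67. ]
```

```bash
python3 -m jog '[[[0,0,0,0,0,3,5],[0,0,0,0,0,6,5],[0,0,0,0,0,9,5]]]' 40 >/dev/null; python3 tq.py
python3 -m jog '[[[0,0,0,0,0,3,5],[0,0,0,0,0,6,5],[0,0,0,0,0,9,5]]]' 40 >/dev/null; python3 tq.py
python3 -m jog '[[[0,0,0,0,0,2,5],[0,0,0,0,0,4,5]]]' 40 >/dev/null; python3 tq.py
python3 -m jog '[[[0,0,0,0,0,2,5],[0,0,0,0,0,4,5]]]' 40 >/dev/null; python3 tq.py
```

```text
t 21.85 yaw 4.04 M [ 0.082 -1.044  0.202] F [ 3.8  0.1 -1.5] jt7 0.2878 grip 0.125 40.05970358848572 pos [615.6  62.2  24.4] j7 -0.27
t 22.15 yaw -4.95 M [ 0.129 -1.22   0.236] F [ 5.6  1.1 -2.8] jt7 0.2953 grip 0.124 40.05396366119385 pos [615.8  62.2  24.4] j7 -0.42
t 22.35 yaw -8.92 M [ 0.066 -1.196  0.222] F [ 5.5  0.6 -3.4] jt7 0.126 grip 0.126 40.05060374736786 pos [616.   62.1  24.4] j7 -0.48
t 22.55 yaw -12.92 M [ 1.000e-03 -1.295e+00  1.580e-01] F [ 5.8  0.9 -2.6] jt7 0.1242 grip 0.118 40.05558371543884 pos [616.1  62.1  24.4] j7 -0.55
```

```bash
python3 -m jog '[[[0,0,0,0,0,2,5],[0,0,0,0,0,4,5]]]' 40 >/dev/null; python3 tq.py
python3 -m jog '[[[0,0,0,0,0,2,5],[0,0,0,0,0,4,5]]]' 40 >/dev/null; python3 tq.py
python3 -m jog '[[[0,0,0,0,0,2,5],[0,0,0,0,0,4,5]]]' 40 >/dev/null; python3 tq.py
python3 rel.py
```

```text
t 22.75 yaw -16.92 M [ 0.078 -1.392  0.232] F [ 7.2  0.3 -3.7] jt7 0.1237 grip 0.122 40.05540311336517 pos [616.2  62.1  24.4] j7 -0.62
t 22.95 yaw -20.92 M [ 0.048 -1.38   0.265] F [ 6.8  0.5 -2.5] jt7 0.0969 grip 0.121 40.06880342960358 pos [616.3  62.   24.4] j7 -0.68
t 23.15 yaw -24.91 M [ 0.033 -1.424  0.311] F [ 6.4  0.3 -3. ] jt7 0.0701 grip 0.123 40.08400619029999 pos [616.4  62.   24.4] j7 -0.75
scene strip 243 z [10.6 15.  18.1] X [-57.5 -21.1  29.1] Y [ 1.5 13.8 28.4] angle -2.9
  jaw 105 X [-17.2   1.4  20.6] Y [-18.1  -9.1   0.4]
  pad 28 X [-14.4   2.3  17.3] Y [22.6 24.7 31.6]
  bar 109 X [47.2 55.5 66.7]
side strip 245 z [ 8.6 15.2 20. ] X [-57.8 -23.5  29.5] Y [-1.1 15.5 31.6] angle -0.6
  jaw 95 X [-16.1   2.1  19.8] Y [-20.5 -10.   -0.6]
  bar 108 X [46.5 55.6 66.3]
```

The joint-7 torque gives a clean knee: contact at yaw ≈ −17.1°, with slope 0.4 N·m/rad, so the push is about 5.5 N now. For 11 N I need about 8° more.

```bash
python3 -m jog '[[[0,0,0,0,0,2,5],[0,0,0,0,0,4,5]]]' 40 >/dev/null; python3 tq.py
python3 -m jog '[[[0,0,0,0,0,2,5],[0,0,0,0,0,4,5]]]' 40 >/dev/null; python3 tq.py
python3 -m jog '[[[0,0,0,0,0,0,5],[0,0,0,0,0,0,5],[0,0,0,0,0,0,5]]]' 40 >/dev/null; python3 tq.py
```

```text
t 23.45 yaw -28.91 M [ 0.005 -1.507  0.328] F [ 6.1  1.2 -4.7] jt7 0.0602 grip 0.122 40.105621218681335 pos [616.4  61.9  24.4] j7 -0.81
t 23.65 yaw -32.91 M [ 0.045 -1.492  0.268] F [ 6.8  0.6 -3.1] jt7 0.0159 grip 0.119 40.11792719364166 pos [616.6  61.9  24.4] j7 -0.88
t 23.95 yaw -32.85 M [ 0.011 -1.518  0.173] F [ 7.7  0.7 -4.1] jt7 -0.1557 grip 0.124 40.02955377101898 pos [616.6  61.9  24.4] j7 -0.88
```

```bash
python3 -m jog '[[[0.6,0.4,0,0,0,0,5],[1.2,0.8,0,0,0,0,5],[1.8,1.1,0,0,0,0,5],[2.3,1.4,0,0,0,0,5],[2.3,1.4,0,0,0,0,5]]]' 40 >/dev/null; python3 tq.py
python3 -m jog '[[[0,0,0,0,0,0,5],[0,0,0,0,0,0,5],[0,0,0,0,0,0,5]]]' 10 >/dev/null; python3 tq.py
```

```text
t 24.45 yaw -32.97 M [-0.428 -0.674  0.221] F [ 2.5 -2.2  1.6] jt7 -0.2041 grip 0.127 40.05066990852356 pos [616.5  61.9  24.4] j7 -0.88
t 24.75 yaw -33.0 M [-0.605 -0.603  0.06 ] F [ 2.2 -3.1  1.2] jt7 -0.0523 grip 0.123 9.961306303739548 pos [616.5  62.   24.3] j7 -0.88
```

Forces are relieved. I'll open slowly and lift away.

```bash
python3 -m jog '[[[0,0,0,0,0,0,13],[0,0,0,0,0,0,16],[0,0,0,0,0,0,20],[0,0,0,0,0,0,30],[0,0,0,0,0,0,42],[0,0,0,0,0,0,42],[0,0,0,0,0,0,42],[0,0,0,0,0,0,42]]]' 10 >/dev/null; python3 tq.py
python3 -m jog '[[[0,0,-3,0,0,0,42],[0,0,-12,0,0,0,42],[0,0,-30,0,0,0,42],[0,0,-50,0,0,0,42],[0,0,-68,0,0,0,42],[0,0,-75,0,0,0,42],[0,0,-77,0,0,0,42]]]' 10 >/dev/null; python3 tq.py
python3 - <<'E'
from h import *
go(615+42*.84*0+ -30,62-45,95,84)
go(654,66,95,95)
E
```

```text
t 25.55 yaw -32.98 M [-0.041 -0.052 -0.   ] F [-0.2  0.2 -0.5] jt7 0.0001 grip 0.475 0.0 pos [616.4  62.4  24.2] j7 -0.88
t 26.25 yaw -32.98 M [ 0.002 -0.051 -0.   ] F [ 0.9  0.5 -0.4] jt7 0.0081 grip 0.481 0.0 pos [617.2  62.5 102.6] j7 -0.85
row [-55.7  -2.3   7.6] [ 1.4000e-01  7.0000e-02 -1.1698e+02] TCP [617.2  62.5 102.6] j7 -0.85 t 26.25
row [23.  28.9  7.7] [ 1.3000e-01  9.0000e-02 -1.2798e+02] TCP [617.2  62.5 102.6] j7 -0.85 t 26.25
```

```bash
python3 -m jog '[[[-5,0,0,0,0,0,42],[-15,0,0,0,0,0,42],[-28,0,0,0,0,0,42],[-38,0,0,0,0,0,42],[-42,0,0,0,0,0,42],[-42,0,0,0,0,0,42]]]' >/dev/null; python3 knob.py; python3 rel.py
```

```text
bar top 794 [615.2  61.3] [34.1 10.5] 57.033504486083984 0.07433740030763114
bar angle 57.622204
mark 46 [629.7  77.   46.3]
ring (615.2457885742188, 61.14128494262695) 30.300628662109375
[0.59354157 0.02672026 0.10128496] -0.7784386631703591 [-0.01944005 -0.0539403  -0.03583537] [-0.31362011 -0.19986476 -0.77912992]
scene strip 241 z [ 9.5 14.9 17.7] X [-58.4 -23.8  27.2] Y [ 1.1 13.9 30.3] angle -2.0
  jaw 105 X [-17.2   1.7  21.7] Y [-18.2  -8.8   0.3]
  pad 29 X [-14.1  -1.4  17.1] Y [23.3 24.8 30.8]
  bar 116 X [47.2 56.1 66.3]
side strip 241 z [ 9.1 15.4 20.1] X [-58.9 -25.   28.6] Y [-1.6 15.5 28.6] angle -5.7
  jaw 97 X [-16.4   2.   20.2] Y [-20.6 -10.4  -1.3]
  bar 105 X [46.7 55.8 66.3]
```

View pics/k1.png

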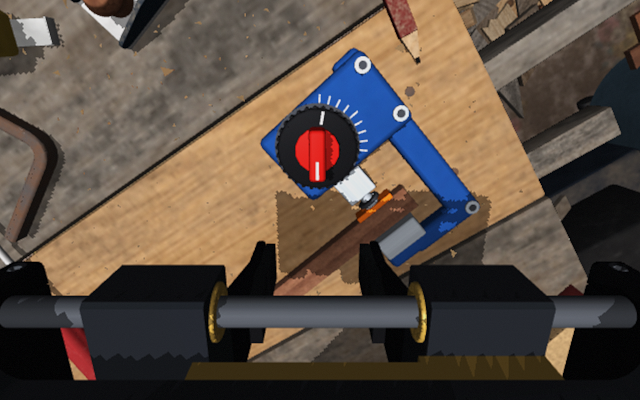

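The view shows the strip held between the orange pad (375,205) and the jaw (402,235). The ring mark still stands at the same angle from the knob axis (47.6°, was 47.5°), and the knob stayed where I left it. I'll hand in.

```bash
python3 -c "
from h import *
print(ctrl.close_job())"
```

```text
the job is handed in; nothing more can be done
None
```

The job is handed in: the strip lies flat against the fixed jaw, clamped at about 11 N (worked out from the wrist-joint torque, not measured directly); the ring mark did not move, the knob is let go, and I touched none of the hand plane, tape measure or sanding block.

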